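Complete a carrier of retained samples and lift it ready to carry

ROBOT

A 7-joint arm with a two-finger parallel gripper is mounted at the origin on the work surface. World frame = base frame: x ahead of the robot, y to its left, z up, the work surface at z = 0. Lengths are in mm, angles in rad, forces in N, time in s.
With the tool pointing down it reaches from about 425 to 875 mm from the base axis. Payload 8.4 kg.
Tool frame: the origin (TCP) lies between the finger pads; the fingertips stand 19 mm ahead of it and the grasp point (between the pads) is the TCP; z points along the fingers, y is the line along which they close (so a half turn about z gives the same grasp; the last joint's range is limited). The gripper opens to 87 mm and grips with 3 to 60 N. Pads are 19 mm wide; open, the fingers measure 117 mm over their backs; the gripper's body (75 mm by 190 mm) begins 51 mm behind the grasp point.
Start: joints at [1.035, 0.333, 0.04, 1.465, -0.013, 1.343, -0.059], TCP at [274.952, -588.953, 241.546] pointing down, gripper open.
Joint ranges: [-2.58, 2.58], [-0.38, 2.09], [-1.3, 1.39], [0.25, 2.4], [-1.5, 4.64], [0.08, 2.09], [-2.65, 2.65]. Speed limits (rad/s): [2.22, 2.22, 2.79, 2.79, 3.14, 3.14, 3.14].

INTERFACE

Orientations are given as a 3x3 rotation matrix whose columns are the frame's x, y, z axes.
In Python, from cell import arm gives the robot as it stands.
- The arm moves only by the tool apply_moves, never from a script. Its argument "increments" is a list of rows, each an object of numbers: "x", "y", "z": the shift along the tool's x, y, z scaled (see below); "ax", "ay", "az": the turn, a rotation vector about the tool's x, y, z scaled (see below). A call has 1 to 12 rows; each row shifts and turns the commanded pose from where the row before left it, along the tool's axes as they then stand; what a row does not reach is not made up. The controller multiplies each number of a shift by 0.2 m and each number of a turn by 180 degrees. A row lasts 1/10 s, in which the tool goes at most 50 mm and 8.59 degrees, less where a joint would pass 70% of its speed; a pose out of reach is approached as far as the arm can. A call with a number of a shift or a turn outside -1 to 1 is refused whole. A call with a gripper value outside its range is refused whole. "gripper" is the opening, from -1 (shut) to 1 (fully open), set as the call begins (left out, the last holds). The fingers move at their own pace and stop on an object; "squeeze" is the grip in N (left out, the last holds). Time passes only in rows, so rows that do not move let the fingers close. It gives the time, the measured TCP pose, the force, the opening and the grip force at its end, in the units of the state.
- arm.observe(): the state, without advancing time (a new reading comes with each control period).
- arm.grab_frame(name): name is "scene" or "top"; returns (picture, depth): 384x512x3 uint8, blue, green, red; 384x512 float32, mm along the optical axis (not along the pixel's ray), 0 where there is no reading.
- arm.camera_params(name): a dict with "K" (3x3 intrinsics, pixels), "D" ([k1, k2, p1, p2, k3] as OpenCV has them; the pictures are not rectified), "cam_to_world" (4x4, takes a point from camera to world coordinates). Camera axes: x right, y down, z forward; pixel columns grow to the right and rows downward; lengths in mm; the calibration is good to about 2 mm. A picture is of the moment at which its call begins. camera_params takes no time and is no camera call.
- arm.hand_in(): hands the job in; it is judged then, once.
Trained networks look in the newest picture that a camera, given by its name, has taken for a name from the list of things; names that differ only in an ending like _2 or _b are one class to them, and where a whole thing is asked for, a point or a joint stands for the part that bears it (a point fixed in the world has none). Each returns a list of dicts, best first, with "confidence" (0 to 1); they miss things now and then, are a little off and sometimes report something else, mostly with a low value. They report only what shows in the picture. A call takes as long as a camera call. They do not tell look-alikes from the thing itself.
- arm.spot_in(camera, thing): "uv" ([column, row] in pixels, amid what is visible of it).
The state is a dict: "t": time; "qpos": joint angles; "qvel": joint speeds; "joint_efforts": joint torques, N m; "ee_pos": TCP position; "tcp_rot": TCP orientation; "contact_force": force on the tool from outside, world axes, zero at the start; "moment": the same for the moment, N m; "gripper_width": finger opening in mm; "grasp_force": force on a finger pad.
Only numpy, scipy, OpenCV 4.12 (cv2) and the standard library are available. Lean on these libraries where they do the work, as an engineer would, in place of code of your own. Each camera call takes 0.05 s, during which the arm holds its last target. There are 200 camera calls.

TASK

Stand the sample jar that is by itself on the table gently in the empty pocket of the four-jar carrier and let go of it, then take the carrier by the middle of its grip bar and lift it straight up, all four jars in place, until it is about 10 cm clear of the table. Keep the carrier level all the way and finish while still holding it there, level and still; leave everything else where it is.

Things in the scene. Friction and masses are not known exactly. Their poses are not given: they have to be found in the camera images.
- carrier: White moulded four-jar carrier, 0.4 kg: open tub 180 mm (its x) by 200 mm (its y), walls 50 mm high; a deck at 36 to 44 mm height has four round 58 mm pockets at x +/-44, y +/-66 mm; the floor below is 4 mm thick. A grip bar runs along x above the middle, between end uprights. Origin: centre of its underside, z up. Stands loose on the table, turned any way, a jar in three pockets.
- carrier_grip (a point): Middle of the carrier's grip bar, 162 mm above the carrier's underside; the bar is 18 mm thick (carrier y), 24 mm high (150 to 174 mm) and clear for 160 mm along carrier x; uprights at its ends are 34 mm wide. Its axes are the carrier's.
- empty_pocket (a point): Centre of the floor of the carrier's empty pocket, at carrier x +44, y +66 mm, 4 mm above the underside. Jars in the neighbouring pockets leave 40 mm clear along carrier x and the grip bar stands 57 mm away along carrier y.
- jar: Sample jar: amber glass, black screw cap; 48 mm diameter body 64 mm high with a shoulder, cap 46 mm diameter from 69 to 90 mm height, 90 mm tall in all, about 0.1 kg. Origin: centre of its underside, z up. The one that stands by itself on the table, outside the carrier.
- jar_a: Sample jar like jar, standing in the carrier's pocket at carrier x +44, y -66 mm. Origin: centre of its underside.
- pocket_a (a point): Centre of the floor of the carrier's pocket at carrier x +44, y -66 mm, the place of jar_a.
- jar_b: Sample jar like jar, standing in the carrier's pocket at carrier x -44, y +66 mm. Origin: centre of its underside.
- pocket_b (a point): Centre of the floor of the carrier's pocket at carrier x -44, y +66 mm, the place of jar_b.
- jar_c: Sample jar like jar, standing in the carrier's pocket at carrier x -44, y -66 mm. Origin: centre of its underside.
- pocket_c (a point): Centre of the floor of the carrier's pocket at carrier x -44, y -66 mm, the place of jar_c.
- tall_bottle: Bystander: amber bottle, 62 mm diameter, 145 mm tall, black cap. Origin: centre of its underside.
- tub: Bystander: squat white tub with a lid, 69 mm diameter, 46 mm tall. Origin: centre of its underside.
- label_roll: Bystander: roll of paper labels lying flat, 72 mm diameter, 30 mm high. Origin: centre of its underside.
- marker: Bystander: marker pen lying on the table, 135 mm long, 16 mm thick. Origin: underside, 47 mm from the blunt end.
- scanner: Bystander: hand-held code scanner lying on its side, about 175 x 62 mm, 42 mm high. Origin: underside, near its middle.
- carton: Bystander: cardboard carton 100 x 130 mm, 60 mm high. Origin: centre of its underside.
- canister: Bystander: small aluminium canister, 38 mm diameter, 42 mm tall. Origin: centre of its underside.
There are look-alikes about, which are no part of the job. Leave any green look-alike of the jar alone.

How it is judged (in metres and radians):
On the way, in this order (a step that is already met when the one before it is completed fails the run):
1. the fourth jar stands in the empty pocket, let go, with the carrier still on the table (horizontal distance between jar and empty_pocket below 0.012 m and z of jar in the frame of carrier between -0.003 and 0.012 m and angle between the z axis of jar and the z axis of carrier, either way round below 0.15 rad and contact force between the fingers and jar below 0.1 N and height (world z) of carrier below 0.008 m), for 0.2 s.
2. the carrier hangs from the fingers clear of the table, with all four jars (horizontal distance between jar and empty_pocket below 0.012 m and z of jar in the frame of carrier between -0.003 and 0.012 m and angle between the z axis of each of jar, jar_a, jar_b, jar_c and the z axis of carrier, either way round below 0.15 rad and horizontal distance between jar_a and pocket_a below 0.012 m and z of jar_a in the frame of carrier between -0.003 and 0.012 m and horizontal distance between jar_b and pocket_b below 0.012 m and z of jar_b in the frame of carrier between -0.003 and 0.012 m and horizontal distance between jar_c and pocket_c below 0.012 m and z of jar_c in the frame of carrier between -0.003 and 0.012 m and height (world z) of carrier above 0.03 m and contact force between the fingers and carrier above 3 N), for 0.2 s.
At the end, for the whole second after the job is handed in: The fingers, clear of the jars, hold the carrier 60 to 150 mm above the table, within 170 mm of its start, tilted under 0.09 rad, slower than 20 mm/s and 0.1 rad/s, touching no bystander; all jars stand in their pockets, 12 mm from centre, 0.15 rad from upright at most (horizontal distance between jar and empty_pocket below 0.012 m and z of jar in the frame of carrier between -0.003 and 0.012 m and angle between the z axis of each of jar, jar_a, jar_b, jar_c and the z axis of carrier, either way round below 0.15 rad and horizontal distance between jar_a and pocket_a below 0.012 m and z of jar_a in the frame of carrier between -0.003 and 0.012 m and horizontal distance between jar_b and pocket_b below 0.012 m and z of jar_b in the frame of carrier between -0.003 and 0.012 m and horizontal distance between jar_c and pocket_c below 0.012 m and z of jar_c in the frame of carrier between -0.003 and 0.012 m and height (world z) of carrier between 0.06 and 0.15 m and distance of carrier from where it was at the start of the episode below 0.17 m and angle between carrier's own z axis and vertical below 0.09 rad and linear speed of carrier below 0.02 m/s and angular speed of carrier below 0.1 rad/s and contact force between the fingers and carrier above 3 N and contact force between each of tall_bottle, tub, label_roll, marker, scanner, carton, canister and carrier below 0.2 N and contact force between the fingers and jar below 0.2 N and contact force between the fingers and jar_a below 0.2 N and contact force between the fingers and jar_b below 0.2 N and contact force between the fingers and jar_c below 0.2 N); the arm keeps its last pose, push and grip.
It fails at once if the carrier tips more than 0.2 rad (11 deg) from level (angle between carrier's own z axis and vertical above 0.2 rad).
It fails at once if the jar drops into its pocket (faster than 0.5 m/s there) (horizontal distance between jar and empty_pocket below 0.03 m and z of jar in the frame of carrier below 0.04 m and height (world z) of carrier below 0.008 m and linear speed of jar above 0.5 m/s).
It fails at once if a bystander is moved more than 30 mm (distance of any of tall_bottle, tub, label_roll, marker, scanner, carton, canister from where it was at the start of the episode above 0.03 m).
It also fails if it takes over 56 s, if anything falls off the work surface, if the arm or the gripper's body presses on something with over 40 N, if the wrist force passes 120 N, or if a joint passes its speed limit or range.

## Working session

There is one attempt and no reset: what is moved stays moved. The work goes in short steps, Python scripts to look and compute and a tool call to move; the robot and the scene stay as the last step left them, time stands still between calls to the robot, and variables do not carry over. Pictures are saved under pics/ and viewed, at most 10 in all, crops included, and the job is handed in when it is done.

Besides the shell and the picture viewer there is one more tool, called after ">>>" by a JSON object that holds its "name" and its "arguments". apply_moves: Moves the arm, as the interface text tells. Its arguments: {"type":"object","properties":{"increments":{"type":"array","items":{"type":"object","properties":{"x":{"type":"number","minimum":-1,"maximum":1},"y":{"type":"number","minimum":-1,"maximum":1},"z":{"type":"number","minimum":-1,"maximum":1},"ax":{"type":"number","minimum":-1,"maximum":1},"ay":{"type":"number","minimum":-1,"maximum":1},"az":{"type":"number","minimum":-1,"maximum":1}}}},"gripper":{"type":"number"},"squeeze":{"type":"number"}},"required":["increments"]}

```bash
mkdir -p pics; cat > h.py <<'E'
import numpy as np, cv2
from cell import arm
def cloud(cam,depth):
    p=arm.camera_params(cam);K=np.array(p["K"],float);D=np.array(p["D"],float);T=np.array(p["cam_to_world"],float)
    h,w=depth.shape;u,v=np.meshgrid(np.arange(w),np.arange(h))
    n=cv2.undistortPoints(np.stack([u.ravel(),v.ravel()],1).astype(np.float64)[:,None],K,D)[:,0]
    z=depth.ravel().astype(float)
    P=np.c_[n*z[:,None],z]@T[:3,:3].T+T[:3,3]
    P[z<=0]=np.nan
    return P.reshape(h,w,3)
E
python3 - <<'E'
from h import *
s=arm.observe();print({k:np.round(s[k],3).tolist() for k in("t","ee_pos","tcp_rot","gripper_width","contact_force")})
for c in("scene","top"):
    im,d=arm.grab_frame(c);P=cloud(c,d);cv2.imwrite(f"pics/{c}0.png",im);np.savez(f"{c}0.npz",im=im,d=d,P=P)
    print(c,np.round(arm.camera_params(c)["cam_to_world"],2).tolist())
    for n in("jar","carrier","carrier_grip","empty_pocket"):
        for r in arm.spot_in(c,n)[:6]:
            u,v=map(int,np.round(r["uv"]));print(c,n,u,v,round(r["confidence"],2),np.round(P[v,u]))
E
```

```text
{'t': 0.0, 'ee_pos': [274.772, -588.58, 240.674], 'tcp_rot': [[0.906, 0.423, -0.001], [0.423, -0.906, 0.001], [-0.0, -0.002, -1.0]], 'gripper_width': 87.14, 'contact_force': [0.265, 1.061, 0.37]}
scene [[-0.74, 0.48, -0.47, 1067.72], [0.67, 0.51, -0.53, 593.93], [-0.02, -0.71, -0.71, 986.26], [0.0, 0.0, 0.0, 1.0]]
scene jar 346 249 0.95 [446. 230.  81.]
scene jar 252 215 0.91 [556. -18.  95.]
scene jar 364 229 0.75 [355. 219.  79.]
scene jar 262 196 0.64 [479. -61.  86.]
scene jar 208 206 0.57 [ 625. -132.   94.]
scene carrier 234 207 0.64 [ 544. -116.   43.]
scene carrier 261 195 0.53 [484. -60.  94.]
scene carrier_grip 235 210 0.93 [ 551. -103.   44.]
scene empty_pocket 239 208 0.83 [ 537. -101.   45.]
top [[-0.0, -0.98, 0.22, 193.71], [-1.0, -0.0, -0.01, -32.59], [0.01, -0.22, -0.98, 1615.96], [0.0, 0.0, 0.0, 1.0]]
top jar 268 217 0.81 [470. -83.  92.]
top jar 251 195 0.72 [539. -31.  96.]
top jar 173 262 0.67 [331. 207.  91.]
top jar 170 230 0.65 [428. 218.  97.]
top jar 288 176 0.52 [ 602. -147.   91.]
top jar 164 150 0.25 [703. 257.  42.]
top carrier 279 196 0.88 [ 549. -121.   39.]
top carrier 137 248 0.48 [382. 337.  14.]
top carrier_grip 276 195 0.68 [ 551. -111.   43.]
top carrier_grip 266 217 0.66 [470. -77.  94.]
top carrier_grip 292 176 0.52 [ 602. -160.   90.]
top empty_pocket 275 197 0.91 [ 545. -108.   43.]
top empty_pocket 290 175 0.65 [ 606. -154.   89.]
```

View pics/scene0.png

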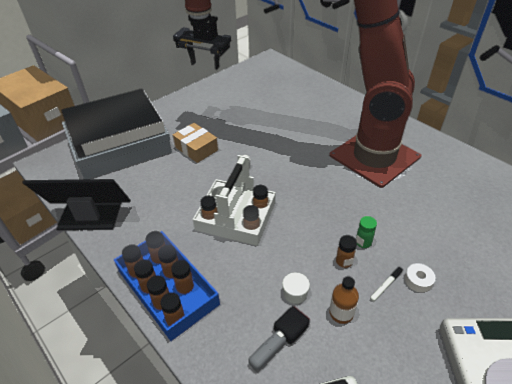

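View pics/top0.png

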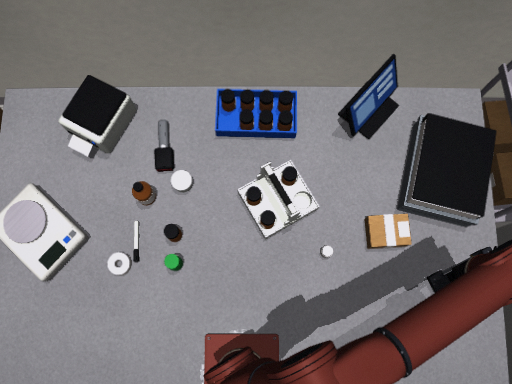

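The scene view shows the carrier (235,205) with three jars and the loose amber jar (346,250). The top view shows the carrier (278,197) with its empty pocket near (303,200). Things that could be taken for the jar, in top pixels:
- Amber jar alone at (172,232): matches the description, so this is my choice.
- Green jar at (173,262).
- Tall bottle at (142,190).
- Carrier jars at (254,195), (289,175) and (267,219).
- Jars in the blue rack around (257,110).

```bash
cat > m.py <<'E'
from h import *
def blob(P,c,r,z0,z1):
    m=(np.hypot(P[...,0]-c[0],P[...,1]-c[1])<r)&(P[...,2]>z0)&(P[...,2]<z1)
    q=P[m]; (x,y),rad=cv2.minEnclosingCircle(q[:,:2].astype(np.float32)) if len(q) else ((0,0),0)
    return len(q),np.round(q.mean(0),1),np.round([x,y,rad],1),np.round(np.median(q[:,2]),1)
E
python3 - <<'E'
from m import *
T=np.load("top0.npz");S=np.load("scene0.npz")
for nm,D in(("top",T),("scene",S)):
    P=D["P"]
    for n,c in dict(jar=(428,218),b1=(470,-83),b2=(539,-31),b3=(602,-147)).items():
        print(nm,n,blob(P,c,34,84,102))
    m=(np.hypot(P[...,0]-545,P[...,1]-108*-1-0)<0)
    m=(np.hypot(P[...,0]-540,P[...,1]+95)<150)&(P[...,2]>150)&(P[...,2]<190)
    q=P[m];print(nm,"bar n",len(q),q.mean(0).round(1))
    print(nm,"barrect",cv2.minAreaRect(q[:,:2].astype(np.float32)),np.percentile(q[:,2],[5,50,95]))
    m=(np.hypot(P[...,0]-540,P[...,1]+95)<170)&(P[...,2]>30)&(P[...,2]<60)
    q=P[m];print(nm,"deckrect",cv2.minAreaRect(q[:,:2].astype(np.float32)))
c=lambda im,x,y,w:cv2.resize(im[y-w:y+w,x-w:x+w],(380,380),interpolation=cv2.INTER_CUBIC)
cv2.imwrite("pics/crop.png",np.hstack([c(S["im"],352,245,35),c(T["im"],278,197,45)]))
E
```

```text
top jar (155, array([426.9, 217.2,  90.6]), array([427.7, 218. ,  22.5]), np.float64(90.5))
top b1 (174, array([469.6, -80.5,  93.3]), array([470.4, -80.8,  23.2]), np.float64(93.3))
top b2 (166, array([545.9, -37.3,  94.2]), array([546.7, -38. ,  23.4]), np.float64(94.4))
top b3 (164, array([ 611.5, -151.2,   93.8]), array([ 612.4, -151.6,   23.6]), np.float64(93.8))
top bar n 446 [ 539.3 -115.9  172. ]
top barrect ((541.35791015625, -115.42192077636719), (179.9799346923828, 32.786617279052734), 29.925357818603516) [158.80828445 173.28090167 179.14593663]
top deckrect ((541.2183837890625, -117.23155212402344), (182.81588745117188, 202.12155151367188), 29.997821807861328)
scene jar (204, array([429.9, 221.9,  89.7]), array([428. , 222.3,  23.9]), np.float64(89.8))
scene b1 (161, array([473.9, -77.5,  92.7]), array([472.1, -80.3,  24.4]), np.float64(93.3))
scene b2 (179, array([549.6, -34.3,  92.9]), array([547.9, -35.1,  23.8]), np.float64(93.4))
scene b3 (172, array([ 614.8, -148.1,   92.7]), array([ 612.3, -150.7,   25.3]), np.float64(93.4))
scene bar n 479 [ 550.9 -107.7  169.2]
scene barrect ((542.6979370117188, -115.43959045410156), (180.7821044921875, 33.94489288330078), 30.04495620727539) [154.73043357 172.34159569 176.21188335]
scene deckrect ((542.6475219726562, -116.168701171875), (186.80596923828125, 202.83258056640625), 29.607576370239258)
```

View pics/crop.png

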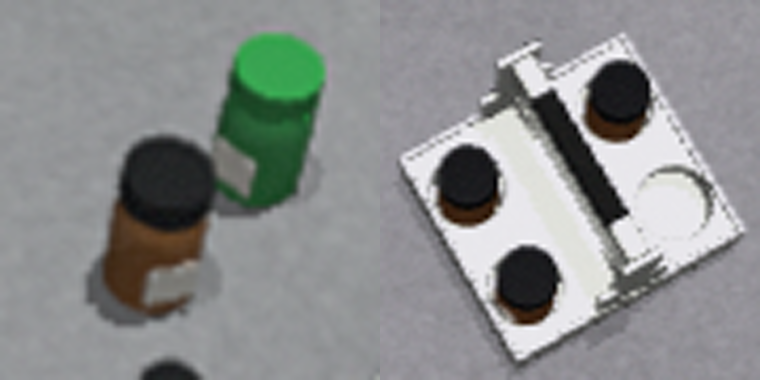

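The left crop shows the amber jar with its black cap (in scene 346,250), next to the green look-alike (366,230), so the choice is right. The right crop shows the empty pocket on the lower right side, and it agrees with the jar geometry.

My estimates:
- **Carrier:** centre about (541.5,-116), with its x axis at 210°.
- **Empty pocket:** about (536,-195).
- **Jar:** about (428,220).

The jar has to be placed with the fingers closing along carrier x, so the gripper body clears the bar.

```bash
cat > plan.py <<'E'
import sys
from h import *
from scipy.spatial.transform import Rotation as Ro
# args: x y z yawdeg(of tool y) [; next waypoint ...]; prints rows
s=arm.observe();p=np.array(s["ee_pos"],float);R=Ro.from_matrix(np.array(s["tcp_rot"]))
print("now",p.round(1),"q",np.round(s["qpos"],2),"t",round(s["t"],2))
vmax=float(sys.argv[1])
for wp in " ".join(sys.argv[2:]).split(","):
    x,y,z,a=map(float,wp.split());a=np.radians(a)
    yv=np.array([np.cos(a),np.sin(a),0]);zv=np.array([0,0,-1.]);G=Ro.from_matrix(np.c_[np.cross(yv,zv),yv,zv])
    rv=(R.inv()*G).as_rotvec();d=np.array([x,y,z])-p
    n=int(np.ceil(max(np.linalg.norm(d)/vmax,np.degrees(np.linalg.norm(rv))/8.5,1)))
    print("wp",wp,"rows",n)
    for i in range(n):
        sh=np.round(R.inv().apply((np.array([x,y,z])-p)/(n-i))/200,3);t=np.round((R.inv()*G).as_rotvec()/(n-i)/np.pi,4)
        print(dict(zip(("x","y","z","ax","ay","az"),[*sh.tolist(),*t.tolist()])))
        p=p+R.apply(sh*200);R=R*Ro.from_rotvec(t*np.pi)
E
python3 plan.py 46 480 -200 241 -65, 470 60 230 -20, 428 220 180 30
```

```text
now [ 274.9 -588.9  241.5] q [ 1.03  0.33  0.04  1.47 -0.01  1.34 -0.06] t 0.5
wp 480 -200 241 -65 rows 10
{'x': 0.175, 'y': -0.133, 'z': 0.0, 'ax': -0.0, 'ay': -0.0, 'az': 0.0}
{'x': 0.175, 'y': -0.133, 'z': 0.0, 'ax': -0.0, 'ay': -0.0, 'az': 0.0}
{'x': 0.175, 'y': -0.133, 'z': 0.0, 'ax': -0.0, 'ay': -0.0, 'az': 0.0}
{'x': 0.175, 'y': -0.133, 'z': 0.0, 'ax': -0.0, 'ay': -0.0, 'az': 0.0}
{'x': 0.175, 'y': -0.133, 'z': 0.0, 'ax': -0.0, 'ay': -0.0, 'az': 0.0}
{'x': 0.175, 'y': -0.133, 'z': 0.001, 'ax': -0.0, 'ay': -0.0, 'az': 0.0}
{'x': 0.175, 'y': -0.133, 'z': 0.0, 'ax': -0.0, 'ay': -0.0, 'az': 0.0}
{'x': 0.176, 'y': -0.132, 'z': 0.001, 'ax': -0.0, 'ay': -0.0, 'az': 0.0}
{'x': 0.175, 'y': -0.133, 'z': 0.0, 'ax': -0.0, 'ay': -0.0, 'az': 0.0001}
{'x': 0.176, 'y': -0.132, 'z': 0.001, 'ax': -0.0, 'ay': -0.0, 'az': 0.0}
wp  470 60 230 -20 rows 6
{'x': 0.084, 'y': -0.2, 'z': 0.009, 'ax': -0.0, 'ay': -0.0, 'az': -0.0417}
{'x': 0.109, 'y': -0.187, 'z': 0.009, 'ax': -0.0, 'ay': -0.0, 'az': -0.0417}
{'x': 0.133, 'y': -0.171, 'z': 0.009, 'ax': -0.0, 'ay': -0.0, 'az': -0.0416}
{'x': 0.154, 'y': -0.153, 'z': 0.009, 'ax': -0.0, 'ay': -0.0, 'az': -0.0417}
{'x': 0.173, 'y': -0.131, 'z': 0.009, 'ax': -0.0, 'ay': -0.0, 'az': -0.0416}
{'x': 0.189, 'y': -0.108, 'z': 0.01, 'ax': -0.0, 'ay': -0.0, 'az': -0.0417}
wp  428 220 180 30 rows 6
{'x': 0.113, 'y': -0.078, 'z': 0.042, 'ax': -0.0, 'ay': -0.0, 'az': -0.0463}
{'x': 0.123, 'y': -0.061, 'z': 0.042, 'ax': -0.0, 'ay': -0.0, 'az': -0.0463}
{'x': 0.131, 'y': -0.043, 'z': 0.042, 'ax': -0.0, 'ay': -0.0, 'az': -0.0463}
{'x': 0.136, 'y': -0.023, 'z': 0.041, 'ax': 0.0, 'ay': -0.0, 'az': -0.0463}
{'x': 0.138, 'y': -0.003, 'z': 0.042, 'ax': 0.0, 'ay': -0.0, 'az': -0.0463}
{'x': 0.137, 'y': 0.016, 'z': 0.041, 'ax': 0.0, 'ay': -0.0, 'az': -0.0463}
```

>>> {"name": "apply_moves", "arguments": {"increments": [{"x": 0.175,"y": -0.133},{"x": 0.175,"y": -0.133},{"x": 0.175,"y": -0.133},{"x": 0.175,"y": -0.133},{"x": 0.175,"y": -0.133},{"x": 0.175,"y": -0.133},{"x": 0.175,"y": -0.133},{"x": 0.175,"y": -0.133},{"x": 0.175,"y": -0.133},{"x": 0.175,"y": -0.133}], "gripper": 1}}

```text
validation failed for argument at $.in...
```

>>> {"name": "apply_moves", "arguments": {"increments": [{"x": 0.084,"y": -0.2,"z": 0.009,"az": -0.0417},{"x": 0.109,"y": -0.187,"z": 0.009,"az": -0.0417},{"x": 0.133,"y": -0.171,"z": 0.009,"az": -0.0417},{"x": 0.154,"y": -0.153,"z": 0.009,"az": -0.0417},{"x": 0.173,"y": -0.131,"z": 0.009,"az": -0.0417},{"x": 0.189,"y": -0.108,"z": 0.009,"az": -0.0417},{"x": 0.113,"y": -0.078,"z": 0.042,"az": -0.0463},{"x": 0.123,"y": -0.061,"z": 0.042,"az": -0.0463},{"x": 0.131,"y": -0.043,"z": 0.042,"az": -0.0463},{"x": 0.136,"y": -0.023,"z": 0.042,"az": -0.0463},{"x": 0.138,"y": -0.003,"z": 0.042,"az": -0.0463},{"x": 0.137,"y": 0.016,"z": 0.042,"az": -0.0463}]}}

```text
validation failed for argument at $.in...
```

```bash
python3 plan.py 25 428 220 150 30,428 220 84 30; python3 - <<'E'
from m import *
for c in("scene","top"):
    im,d=arm.grab_frame(c);P=cloud(c,d);print(c,arm.observe()["ee_pos"])
    try: print(blob(P,(428,219),36,82,100))
    except Exception as e: print(e)
    cv2.imwrite(f"pics/{c}1.png",im)
E
```

```text
now [ 274.9 -588.9  241.5] q [ 1.03  0.33  0.04  1.47 -0.01  1.34 -0.06] t 0.5
wp 428 220 150 30 rows 34
{'x': 0.071, 'y': -0.098, 'z': 0.013, 'ax': -0.0, 'ay': -0.0, 'az': -0.0155}
{'x': 0.075, 'y': -0.095, 'z': 0.013, 'ax': -0.0, 'ay': -0.0, 'az': -0.0155}
{'x': 0.08, 'y': -0.091, 'z': 0.014, 'ax': -0.0, 'ay': -0.0, 'az': -0.0155}
{'x': 0.084, 'y': -0.087, 'z': 0.013, 'ax': -0.0, 'ay': -0.0, 'az': -0.0155}
{'x': 0.088, 'y': -0.083, 'z': 0.014, 'ax': -0.0, 'ay': -0.0, 'az': -0.0155}
{'x': 0.092, 'y': -0.078, 'z': 0.013, 'ax': -0.0, 'ay': -0.0, 'az': -0.0155}
{'x': 0.096, 'y': -0.074, 'z': 0.014, 'ax': -0.0, 'ay': -0.0, 'az': -0.0155}
{'x': 0.1, 'y': -0.069, 'z': 0.013, 'ax': -0.0, 'ay': -0.0, 'az': -0.0155}
{'x': 0.103, 'y': -0.064, 'z': 0.014, 'ax': -0.0, 'ay': -0.0, 'az': -0.0155}
{'x': 0.106, 'y': -0.059, 'z': 0.013, 'ax': -0.0, 'ay': -0.0, 'az': -0.0155}
{'x': 0.108, 'y': -0.054, 'z': 0.014, 'ax': -0.0, 'ay': -0.0, 'az': -0.0155}
{'x': 0.111, 'y': -0.048, 'z': 0.013, 'ax': -0.0, 'ay': -0.0, 'az': -0.0155}
{'x': 0.113, 'y': -0.043, 'z': 0.014, 'ax': -0.0, 'ay': -0.0, 'az': -0.015
[... 1378 characters left out ...]
, 'y': 0.065, 'z': 0.013, 'ax': 0.0, 'ay': -0.0, 'az': -0.0156}
{'x': 0.099, 'y': 0.07, 'z': 0.014, 'ax': 0.0, 'ay': -0.0, 'az': -0.0155}
{'x': 0.096, 'y': 0.074, 'z': 0.013, 'ax': 0.0, 'ay': -0.0, 'az': -0.0156}
wp 428 220 84 30 rows 3
{'x': 0.0, 'y': 0.0, 'z': 0.11, 'ax': 0.0, 'ay': -0.0, 'az': 0.0}
{'x': 0.0, 'y': 0.0, 'z': 0.11, 'ax': 0.0, 'ay': -0.0, 'az': 0.0}
{'x': 0.0, 'y': 0.0, 'z': 0.11, 'ax': 0.0, 'ay': -0.0, 'az': 0.0}
scene [ 274.96241422 -588.94777339  241.51942864]
(207, array([430.1, 222.3,  89.5]), array([428.9, 220.7,  24.7]), np.float64(89.7))
top [ 274.94514229 -588.96864244  241.55006314]
(162, array([426.8, 217. ,  90.3]), array([426.6, 216.8,  22.3]), np.float64(90.1))
```

The moves were refused and nothing moved. I'll retry with every key given in each row.

>>> {"name": "apply_moves", "arguments": {"increments": [{"x": 0.175,"y": -0.133,"z": 0,"ax": 0,"ay": 0,"az": 0},{"x": 0.175,"y": -0.133,"z": 0,"ax": 0,"ay": 0,"az": 0},{"x": 0.175,"y": -0.133,"z": 0,"ax": 0,"ay": 0,"az": 0},{"x": 0.175,"y": -0.133,"z": 0,"ax": 0,"ay": 0,"az": 0},{"x": 0.175,"y": -0.133,"z": 0,"ax": 0,"ay": 0,"az": 0},{"x": 0.175,"y": -0.133,"z": 0,"ax": 0,"ay": 0,"az": 0},{"x": 0.175,"y": -0.133,"z": 0,"ax": 0,"ay": 0,"az": 0},{"x": 0.175,"y": -0.133,"z": 0,"ax": 0,"ay": 0,"az": 0},{"x": 0.175,"y": -0.133,"z": 0,"ax": 0,"ay": 0,"az": 0},{"x": 0.175,"y": -0.133,"z": 0,"ax": 0,"ay": 0,"az": 0}], "gripper": 1}}

```text
t: 1.6
ee_pos: [480.2, -198.3, 241.9]
tcp_rot: [[0.906, 0.423, 0.001], [0.423, -0.906, -0.0], [0.0, 0.001, -1.0]]
contact_force: [1.2, -0.2, -0.0]
gripper_width: 87.4
grasp_force: 0.0
```

>>> {"name": "apply_moves", "arguments": {"increments": [{"x": 0.084,"y": -0.2,"z": 0.009,"ax": 0,"ay": 0,"az": -0.0417},{"x": 0.109,"y": -0.187,"z": 0.009,"ax": 0,"ay": 0,"az": -0.0417},{"x": 0.133,"y": -0.171,"z": 0.009,"ax": 0,"ay": 0,"az": -0.0417},{"x": 0.154,"y": -0.153,"z": 0.009,"ax": 0,"ay": 0,"az": -0.0417},{"x": 0.173,"y": -0.131,"z": 0.009,"ax": 0,"ay": 0,"az": -0.0417},{"x": 0.189,"y": -0.108,"z": 0.009,"ax": 0,"ay": 0,"az": -0.0417},{"x": 0.113,"y": -0.078,"z": 0.042,"ax": 0,"ay": 0,"az": -0.0463},{"x": 0.123,"y": -0.061,"z": 0.042,"ax": 0,"ay": 0,"az": -0.0463},{"x": 0.131,"y": -0.043,"z": 0.042,"ax": 0,"ay": 0,"az": -0.0463},{"x": 0.136,"y": -0.023,"z": 0.042,"ax": 0,"ay": 0,"az": -0.0463},{"x": 0.138,"y": -0.003,"z": 0.042,"ax": 0,"ay": 0,"az": -0.0463},{"x": 0.137,"y": 0.016,"z": 0.042,"ax": 0,"ay": 0,"az": -0.0463}]}}

```text
t: 2.8
ee_pos: [426.9, 221.1, 180.3]
tcp_rot: [[-0.506, 0.863, 0.001], [0.863, 0.506, 0.0], [-0.0, 0.001, -1.0]]
contact_force: [1.1, -1.0, -0.4]
gripper_width: 87.1
grasp_force: 0.0
```

```bash
python3 plan.py 25 428 219 150 30,428 219 84 30
```

```text
now [426.9 221.1 180.3] q [ 0.14  0.08 -0.73  1.91  0.06  1.17 -0.09] t 2.8
wp 428 219 150 30 rows 2
{'x': -0.006, 'y': -0.0, 'z': 0.076, 'ax': 0.0001, 'ay': 0.0001, 'az': 0.0011}
{'x': -0.006, 'y': -0.001, 'z': 0.076, 'ax': 0.0001, 'ay': 0.0, 'az': 0.0011}
wp 428 219 84 30 rows 3
{'x': 0.0, 'y': 0.0, 'z': 0.11, 'ax': 0.0, 'ay': 0.0, 'az': -0.0}
{'x': 0.0, 'y': 0.0, 'z': 0.11, 'ax': 0.0, 'ay': 0.0, 'az': -0.0}
{'x': 0.0, 'y': 0.0, 'z': 0.11, 'ax': 0.0, 'ay': 0.0, 'az': -0.0}
```

>>> {"name": "apply_moves", "arguments": {"increments": [{"x": -0.006,"y": 0,"z": 0.08,"ax": 0,"ay": 0,"az": 0.001},{"x": -0.006,"y": 0,"z": 0.08,"ax": 0,"ay": 0,"az": 0.001},{"x": 0,"y": 0,"z": 0.08,"ax": 0,"ay": 0,"az": 0},{"x": 0,"y": 0,"z": 0.08,"ax": 0,"ay": 0,"az": 0},{"x": 0,"y": 0,"z": 0.08,"ax": 0,"ay": 0,"az": 0},{"x": 0,"y": 0,"z": 0.08,"ax": 0,"ay": 0,"az": 0},{"x": 0,"y": 0,"z": 0,"ax": 0,"ay": 0,"az": 0}]}}

```text
t: 3.5
ee_pos: [427.2, 217.4, 82.8]
tcp_rot: [[-0.496, 0.869, -0.003], [0.869, 0.496, -0.001], [0.001, -0.003, -1.0]]
contact_force: [-0.8, -0.2, -0.2]
gripper_width: 86.7
grasp_force: 0.0
```

>>> {"name": "apply_moves", "arguments": {"increments": [{"x": 0,"y": 0,"z": 0,"ax": 0,"ay": 0,"az": 0},{"x": 0,"y": 0,"z": 0,"ax": 0,"ay": 0,"az": 0},{"x": 0,"y": 0,"z": 0,"ax": 0,"ay": 0,"az": 0},{"x": 0,"y": 0,"z": 0,"ax": 0,"ay": 0,"az": 0},{"x": 0,"y": 0,"z": 0,"ax": 0,"ay": 0,"az": 0},{"x": 0,"y": 0,"z": 0,"ax": 0,"ay": 0,"az": 0},{"x": 0,"y": 0,"z": 0,"ax": 0,"ay": 0,"az": 0},{"x": 0,"y": 0,"z": 0,"ax": 0,"ay": 0,"az": 0}], "gripper": -1, "squeeze": 15}}

```text
t: 4.3
ee_pos: [428.5, 218.1, 84.5]
tcp_rot: [[-0.496, 0.869, 0.0], [0.869, 0.496, 0.0], [-0.0, 0.0, -1.0]]
contact_force: [-0.3, -0.1, 1.1]
gripper_width: 45.7
grasp_force: 15.0
```

```bash
python3 plan.py 40 428 219 200 30, 490 50 225 30, 536.5 -195 200 30| cut -c1-100
```

```text
now [428.5 218.1  84.5] q [ 0.1   0.21 -0.72  2.02  0.17  0.97 -0.18] t 4.3
wp 428 219 200 30 rows 3
{'x': 0.002, 'y': 0.0, 'z': -0.192, 'ax': 0.0, 'ay': 0.0, 'az': -0.0005}
{'x': 0.002, 'y': 0.0, 'z': -0.193, 'ax': 0.0001, 'ay': 0.0, 'az': -0.0006}
{'x': 0.001, 'y': 0.0, 'z': -0.192, 'ax': 0.0, 'ay': 0.0, 'az': -0.0005}
wp  490 50 225 30 rows 5
{'x': -0.177, 'y': -0.031, 'z': -0.025, 'ax': 0.0, 'ay': 0.0, 'az': -0.0}
{'x': -0.177, 'y': -0.031, 'z': -0.025, 'ax': 0.0, 'ay': 0.0, 'az': -0.0}
{'x': -0.178, 'y': -0.031, 'z': -0.025, 'ax': 0.0, 'ay': 0.0, 'az': -0.0}
{'x': -0.177, 'y': -0.03, 'z': -0.025, 'ax': 0.0, 'ay': 0.0, 'az': -0.0}
{'x': -0.178, 'y': -0.031, 'z': -0.025, 'ax': 0.0, 'ay': 0.0, 'az': -0.0}
wp  536.5 -195 200 30 rows 7
{'x': -0.168, 'y': -0.059, 'z': 0.018, 'ax': 0.0, 'ay': 0.0, 'az': -0.0}
{'x': -0.168, 'y': -0.059, 'z': 0.018, 'ax': 0.0, 'ay': 0.0, 'az': -0.0}
{'x': -0.168, 'y': -0.059, 'z': 0.018, 'ax': 0.0, 'ay': 0.0, 'az': -0.0}
{'x': -0.168, 'y': -0.058, 'z': 0.018, 'ax': 0.0, 'ay': 0.0, 'az': -0.0}
{'x': -0.168, 'y': -0.059, 'z': 0.018, 'ax': 0.0, 'ay': 0.0, 'az': -0.0}
{'x': -0.168, 'y': -0.058, 'z': 0.017, 'ax': 0.0, 'ay': 0.0, 'az': -0.0}
{'x': -0.169, 'y': -0.059, 'z': 0.018, 'ax': 0.0, 'ay': 0.0, 'az': -0.0}
```

>>> {"name": "apply_moves", "arguments": {"increments": [{"x": 0,"y": 0,"z": -0.04,"ax": 0,"ay": 0,"az": 0},{"x": 0,"y": 0,"z": -0.1,"ax": 0,"ay": 0,"az": 0},{"x": 0,"y": 0,"z": -0.15,"ax": 0,"ay": 0,"az": 0},{"x": 0,"y": 0,"z": -0.15,"ax": 0,"ay": 0,"az": 0},{"x": 0,"y": 0,"z": -0.15,"ax": 0,"ay": 0,"az": 0},{"x": 0,"y": 0,"z": -0.15,"ax": 0,"ay": 0,"az": 0},{"x": 0,"y": 0,"z": -0.15,"ax": 0,"ay": 0,"az": 0},{"x": 0,"y": 0,"z": -0.1,"ax": 0,"ay": 0,"az": 0},{"x": 0,"y": 0,"z": -0.05,"ax": 0,"ay": 0,"az": 0},{"x": 0,"y": 0,"z": 0,"ax": 0,"ay": 0,"az": 0}]}}

```text
t: 5.3
ee_pos: [428.6, 218.3, 293.5]
tcp_rot: [[-0.496, 0.868, 0.002], [0.868, 0.496, 0.001], [-0.0, 0.002, -1.0]]
contact_force: [0.3, -0.8, -1.8]
gripper_width: 45.7
grasp_force: 15.0
```

```bash
python3 plan.py 34 490 50 290 30, 536.5 -195 290 30| cut -c1-100
```

```text
now [428.6 218.3 293.5] q [ 0.17 -0.01 -0.72  1.75 -0.    1.39 -0.03] t 5.3
wp 490 50 290 30 rows 6
{'x': -0.147, 'y': -0.025, 'z': 0.003, 'ax': 0.0001, 'ay': 0.0, 'az': -0.0003}
{'x': -0.147, 'y': -0.025, 'z': 0.003, 'ax': 0.0001, 'ay': 0.0, 'az': -0.0003}
{'x': -0.147, 'y': -0.026, 'z': 0.003, 'ax': 0.0001, 'ay': 0.0, 'az': -0.0002}
{'x': -0.147, 'y': -0.025, 'z': 0.003, 'ax': 0.0001, 'ay': 0.0, 'az': -0.0003}
{'x': -0.147, 'y': -0.026, 'z': 0.003, 'ax': 0.0001, 'ay': 0.0001, 'az': -0.0002}
{'x': -0.148, 'y': -0.026, 'z': 0.002, 'ax': 0.0001, 'ay': 0.0, 'az': -0.0003}
wp  536.5 -195 290 30 rows 8
{'x': -0.147, 'y': -0.051, 'z': 0.0, 'ax': -0.0, 'ay': 0.0, 'az': 0.0}
{'x': -0.147, 'y': -0.051, 'z': 0.0, 'ax': -0.0, 'ay': 0.0, 'az': 0.0}
{'x': -0.147, 'y': -0.051, 'z': 0.0, 'ax': -0.0, 'ay': 0.0, 'az': 0.0}
{'x': -0.147, 'y': -0.052, 'z': 0.0, 'ax': -0.0, 'ay': 0.0, 'az': 0.0}
{'x': -0.147, 'y': -0.051, 'z': 0.0, 'ax': -0.0, 'ay': 0.0, 'az': 0.0}
{'x': -0.147, 'y': -0.052, 'z': 0.0, 'ax': -0.0, 'ay': 0.0, 'az': 0.0}
{'x': -0.147, 'y': -0.051, 'z': 0.0, 'ax': -0.0, 'ay': 0.0, 'az': 0.0}
{'x': -0.148, 'y': -0.052, 'z': 0.001, 'ax': -0.0, 'ay': 0.0, 'az': 0.0}
```

>>> {"name": "apply_moves", "arguments": {"increments": [{"x": -0.07,"y": -0.012,"z": 0,"ax": 0,"ay": 0,"az": 0},{"x": -0.147,"y": -0.025,"z": 0,"ax": 0,"ay": 0,"az": 0},{"x": -0.147,"y": -0.025,"z": 0,"ax": 0,"ay": 0,"az": 0},{"x": -0.147,"y": -0.025,"z": 0,"ax": 0,"ay": 0,"az": 0},{"x": -0.147,"y": -0.025,"z": 0,"ax": 0,"ay": 0,"az": 0},{"x": -0.147,"y": -0.025,"z": 0,"ax": 0,"ay": 0,"az": 0},{"x": -0.147,"y": -0.051,"z": 0,"ax": 0,"ay": 0,"az": 0},{"x": -0.147,"y": -0.051,"z": 0,"ax": 0,"ay": 0,"az": 0},{"x": -0.147,"y": -0.051,"z": 0,"ax": 0,"ay": 0,"az": 0},{"x": -0.147,"y": -0.051,"z": 0,"ax": 0,"ay": 0,"az": 0},{"x": -0.147,"y": -0.051,"z": 0,"ax": 0,"ay": 0,"az": 0},{"x": -0.147,"y": -0.051,"z": 0,"ax": 0,"ay": 0,"az": 0}]}}

```text
t: 6.5
ee_pos: [518.0, -120.1, 290.6]
tcp_rot: [[-0.496, 0.868, -0.002], [0.868, 0.496, 0.001], [0.002, -0.002, -1.0]]
contact_force: [1.1, 0.3, -0.7]
gripper_width: 45.2
grasp_force: 15.0
```

```bash
python3 plan.py 30 536 -195 290 30| cut -c1-100
```

```text
now [ 518.  -120.1  290.6] q [ 0.5   0.09 -0.38  1.66  0.04  1.4   0.63] t 6.5
wp 536 -195 290 30 rows 3
{'x': -0.123, 'y': -0.036, 'z': 0.001, 'ax': -0.0002, 'ay': -0.0002, 'az': -0.0005}
{'x': -0.123, 'y': -0.036, 'z': 0.001, 'ax': -0.0002, 'ay': -0.0002, 'az': -0.0005}
{'x': -0.124, 'y': -0.036, 'z': 0.001, 'ax': -0.0002, 'ay': -0.0002, 'az': -0.0006}
```

>>> {"name": "apply_moves", "arguments": {"increments": [{"x": -0.123,"y": -0.036,"z": 0,"ax": 0,"ay": 0,"az": -0.0005},{"x": -0.123,"y": -0.036,"z": 0,"ax": 0,"ay": 0,"az": -0.0005},{"x": -0.085,"y": -0.025,"z": 0,"ax": 0,"ay": 0,"az": -0.0005},{"x": -0.039,"y": -0.011,"z": 0,"ax": 0,"ay": 0,"az": 0},{"x": 0,"y": 0,"z": 0.05,"ax": 0,"ay": 0,"az": 0},{"x": 0,"y": 0,"z": 0.12,"ax": 0,"ay": 0,"az": 0},{"x": 0,"y": 0,"z": 0.15,"ax": 0,"ay": 0,"az": 0},{"x": 0,"y": 0,"z": 0.15,"ax": 0,"ay": 0,"az": 0},{"x": 0,"y": 0,"z": 0.12,"ax": 0,"ay": 0,"az": 0},{"x": 0,"y": 0,"z": 0.06,"ax": 0,"ay": 0,"az": 0},{"x": 0,"y": 0,"z": 0,"ax": 0,"ay": 0,"az": 0}]}}

```text
t: 7.6
ee_pos: [535.6, -192.4, 160.6]
tcp_rot: [[-0.501, 0.866, -0.003], [0.866, 0.501, 0.001], [0.003, -0.002, -1.0]]
contact_force: [-0.6, -0.4, -0.8]
gripper_width: 45.9
grasp_force: 15.0
```

```bash
python3 - <<'E'
from m import *
out=[]
for c,(x,y) in(("scene",(225,200)),("top",(285,197))):
    im,d=arm.grab_frame(c);P=cloud(c,d)
    for cc in((471,-80.5),(547,-37),(612,-151)):
        try: print(c,blob(P,cc,34,84,102)[1:3])
        except Exception as e: print(c,"hidden")
    out.append(cv2.resize(im[y-50:y+50,x-50:x+50],(400,400),interpolation=cv2.INTER_CUBIC))
cv2.imwrite("pics/over.png",np.hstack(out))
E
python3 plan.py 15 536 -195 110 30
```

```text
scene (array([473.8, -77.8,  92.8]), array([472.3, -79.3,  23.4]))
scene (array([549.3, -34.1,  92.8]), array([546.5, -35.5,  24.2]))
scene (array([ 614.7, -148.6,   92.7]), array([ 613.3, -151.2,   23.9]))
top (array([469.7, -80.9,  94.1]), array([470.1, -80.9,  23.1]))
top (array([545.6, -37.1,  94. ]), array([546.7, -36.7,  23.2]))
top (array([ 610.3, -143.4,   93.3]), array([ 612. , -151. ,   22.6]))
now [ 537.1 -193.4  163.2] q [ 0.55  0.25 -0.33  1.75  0.09  1.16  0.72] t 7.7
wp 536 -195 110 30 rows 4
{'x': -0.001, 'y': -0.002, 'z': 0.066, 'ax': 0.0001, 'ay': 0.0, 'az': 0.0}
{'x': -0.001, 'y': -0.002, 'z': 0.067, 'ax': 0.0, 'ay': 0.0, 'az': 0.0}
{'x': -0.001, 'y': -0.002, 'z': 0.066, 'ax': 0.0001, 'ay': 0.0001, 'az': 0.0}
{'x': -0.001, 'y': -0.003, 'z': 0.067, 'ax': 0.0, 'ay': 0.0, 'az': 0.0001}
```

View pics/over.png

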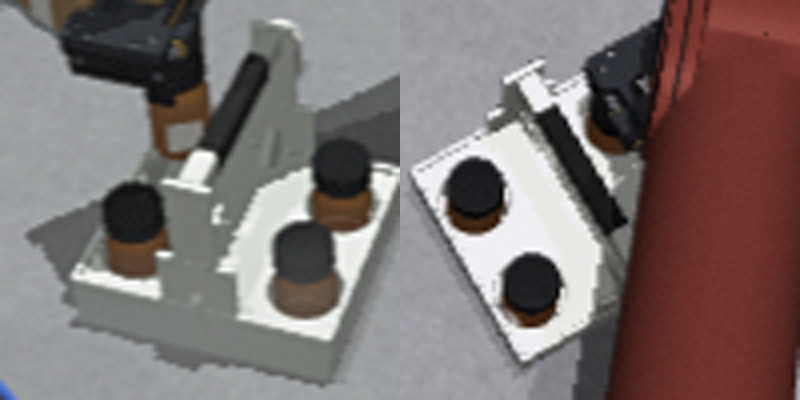

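The scene crop shows the jar hanging upright above the empty pocket, with its body at crop (180,130). The carrier hasn't moved. Pocket estimate: (536.7,-195). I'll lower the jar slowly.

>>> {"name": "apply_moves", "arguments": {"increments": [{"x": -0.003,"y": -0.002,"z": 0.05,"ax": 0,"ay": 0,"az": 0},{"x": -0.003,"y": -0.002,"z": 0.06,"ax": 0,"ay": 0,"az": 0},{"x": 0,"y": 0,"z": 0.05,"ax": 0,"ay": 0,"az": 0},{"x": 0,"y": 0,"z": 0.04,"ax": 0,"ay": 0,"az": 0},{"x": 0,"y": 0,"z": 0.03,"ax": 0,"ay": 0,"az": 0},{"x": 0,"y": 0,"z": 0.02,"ax": 0,"ay": 0,"az": 0},{"x": 0,"y": 0,"z": 0,"ax": 0,"ay": 0,"az": 0},{"x": 0,"y": 0,"z": 0,"ax": 0,"ay": 0,"az": 0}]}}

```text
t: 8.5
ee_pos: [536.7, -195.4, 112.6]
tcp_rot: [[-0.5, 0.866, 0.0], [0.866, 0.5, -0.0], [-0.0, 0.0, -1.0]]
contact_force: [0.4, -0.5, -0.1]
gripper_width: 45.5
grasp_force: 15.0
```

>>> {"name": "apply_moves", "arguments": {"increments": [{"x": 0,"y": 0,"z": 0.02,"ax": 0,"ay": 0,"az": 0},{"x": 0,"y": 0,"z": 0.03,"ax": 0,"ay": 0,"az": 0},{"x": 0,"y": 0,"z": 0.025,"ax": 0,"ay": 0,"az": 0},{"x": 0,"y": 0,"z": 0.02,"ax": 0,"ay": 0,"az": 0},{"x": 0,"y": 0,"z": 0.015,"ax": 0,"ay": 0,"az": 0},{"x": 0,"y": 0,"z": 0.005,"ax": 0,"ay": 0,"az": 0},{"x": 0,"y": 0,"z": 0,"ax": 0,"ay": 0,"az": 0},{"x": 0,"y": 0,"z": 0,"ax": 0,"ay": 0,"az": 0}]}}

```text
t: 9.3
ee_pos: [536.7, -195.4, 89.5]
tcp_rot: [[-0.5, 0.866, 0.0], [0.866, 0.5, -0.0], [-0.0, 0.0, -1.0]]
contact_force: [-0.1, -0.6, -1.0]
gripper_width: 45.6
grasp_force: 15.0
```

>>> {"name": "apply_moves", "arguments": {"increments": [{"x": 0,"y": 0,"z": 0.004,"ax": 0,"ay": 0,"az": 0},{"x": 0,"y": 0,"z": 0.002,"ax": 0,"ay": 0,"az": 0},{"x": 0,"y": 0,"z": 0,"ax": 0,"ay": 0,"az": 0},{"x": 0,"y": 0,"z": 0,"ax": 0,"ay": 0,"az": 0}]}}

```text
t: 9.7
ee_pos: [536.7, -195.4, 88.5]
tcp_rot: [[-0.5, 0.866, 0.001], [0.866, 0.5, -0.0], [-0.0, 0.0, -1.0]]
contact_force: [-0.9, -0.1, 1.9]
gripper_width: 45.8
grasp_force: 15.0
```

The jar touches the floor, so I'll open partway.

>>> {"name": "apply_moves", "arguments": {"increments": [{"x": 0,"y": 0,"z": 0,"ax": 0,"ay": 0,"az": 0},{"x": 0,"y": 0,"z": 0,"ax": 0,"ay": 0,"az": 0},{"x": 0,"y": 0,"z": 0,"ax": 0,"ay": 0,"az": 0},{"x": 0,"y": 0,"z": 0,"ax": 0,"ay": 0,"az": 0},{"x": 0,"y": 0,"z": 0,"ax": 0,"ay": 0,"az": 0},{"x": 0,"y": 0,"z": 0,"ax": 0,"ay": 0,"az": 0},{"x": 0,"y": 0,"z": 0,"ax": 0,"ay": 0,"az": 0}], "gripper": 0.55}}

```text
t: 10.4
ee_pos: [536.5, -195.3, 88.2]
tcp_rot: [[-0.5, 0.866, -0.0], [0.866, 0.5, 0.0], [0.0, 0.0, -1.0]]
contact_force: [0.7, 1.0, -0.7]
gripper_width: 67.3
grasp_force: 0.0
```

>>> {"name": "apply_moves", "arguments": {"increments": [{"x": 0,"y": 0,"z": -0.05,"ax": 0,"ay": 0,"az": 0},{"x": 0,"y": 0,"z": -0.1,"ax": 0,"ay": 0,"az": 0},{"x": 0,"y": 0,"z": -0.15,"ax": 0,"ay": 0,"az": 0},{"x": 0,"y": 0,"z": -0.2,"ax": 0,"ay": 0,"az": 0},{"x": 0,"y": 0,"z": -0.2,"ax": 0,"ay": 0,"az": 0},{"x": 0,"y": 0,"z": -0.2,"ax": 0,"ay": 0,"az": 0},{"x": 0,"y": 0,"z": 0,"ax": 0,"ay": 0,"az": 0}]}}

```text
t: 11.1
ee_pos: [538.9, -195.8, 275.2]
tcp_rot: [[-0.5, 0.866, 0.009], [0.866, 0.5, -0.003], [-0.008, 0.006, -1.0]]
contact_force: [0.6, 0.5, -0.3]
gripper_width: 67.7
grasp_force: 0.0
```

```bash
python3 - <<'E'
from m import *
im,d=arm.grab_frame("scene");P=cloud("scene",d)
for cc in((471,-80.5),(547,-37),(612,-151),(537,-195)): print(blob(P,cc,34,84,102))
m=(np.hypot(P[...,0]-542,P[...,1]+116)<100)&(P[...,2]>150)&(P[...,2]<185)
print(cv2.minAreaRect(P[m][:,:2].astype(np.float32)))
cv2.imwrite("pics/placed.png",cv2.resize(im[140:260,165:295],(520,480),interpolation=cv2.INTER_CUBIC))
E
python3 plan.py 40 542 -116 235 -60;python3 plan.py 40 542 -116 235 120|head -3
```

```text
(160, array([474. , -77.6,  92.7]), array([472.9, -79.2,  24. ]), np.float64(93.6))
(177, array([549.6, -34. ,  93. ]), array([549.2, -36.4,  24.2]), np.float64(93.6))
(169, array([ 614.6, -148.4,   93.1]), array([ 615.8, -153.2,   26.7]), np.float64(93.5))
(142, array([ 539.9, -191.4,   93. ]), array([ 537.5, -193.3,   25.3]), np.float64(93.4))
((542.1119995117188, -114.88765716552734), (182.73773193359375, 34.84689712524414), 29.323326110839844)
now [ 537.9 -195.6  272.1] q [ 0.56  0.18 -0.33  1.6   0.06  1.36  0.75] t 11.15
wp 542 -116 235 -60 rows 11
{'x': 0.03, 'y': 0.02, 'z': 0.017, 'ax': 0.0002, 'ay': 0.0, 'az': 0.0454}
{'x': 0.033, 'y': 0.015, 'z': 0.017, 'ax': 0.0002, 'ay': 0.0, 'az': 0.0454}
{'x': 0.035, 'y': 0.01, 'z': 0.017, 'ax': 0.0002, 'ay': 0.0, 'az': 0.0455}
{'x': 0.036, 'y': 0.005, 'z': 0.017, 'ax': 0.0002, 'ay': 0.0, 'az': 0.0454}
{'x': 0.036, 'y': 0.0, 'z': 0.017, 'ax': 0.0002, 'ay': 0.0, 'az': 0.0455}
{'x': 0.036, 'y': -0.005, 'z': 0.017, 'ax': 0.0002, 'ay': 0.0, 'az': 0.0454}
{'x': 0.035, 'y': -0.01, 'z': 0.016, 'ax': 0.0002, 'ay': 0.0, 'az': 0.0455}
{'x': 0.033, 'y': -0.015, 'z': 0.017, 'ax': 0.0002, 'ay': 0.0, 'az': 0.0454}
{'x': 0.031, 'y': -0.02, 'z': 0.016, 'ax': 0.0002, 'ay': 0.0001, 'az': 0.0455}
{'x': 0.027, 'y': -0.023, 'z': 0.017, 'ax': 0.0002, 'ay': 0.0, 'az': 0.0454}
{'x': 0.024, 'y': -0.027, 'z': 0.017, 'ax': 0.0003, 'ay': 0.0001, 'az': 0.0455}
now [ 537.9 -195.6  272.1] q [ 0.56  0.18 -0.33  1.6   0.06  1.36  0.75] t 11.15
wp 542 -116 235 120 rows 11
{'x': 0.03, 'y': 0.02, 'z': 0.017, 'ax': -0.0, 'ay': 0.0002, 'az': -0.0455}
```

View pics/placed.png

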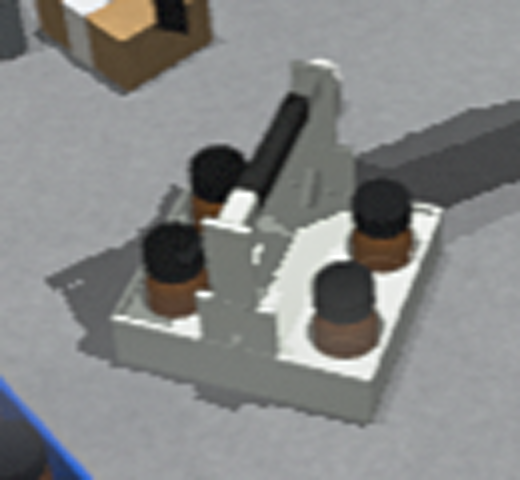

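All four jars stand at the same height in the carrier; the placed one has its cap at crop (218,170). Next is the bar.

>>> {"name": "apply_moves", "arguments": {"increments": [{"x": 0.03,"y": 0.02,"z": 0.017,"ax": 0,"ay": 0,"az": 0.0454},{"x": 0.033,"y": 0.015,"z": 0.017,"ax": 0,"ay": 0,"az": 0.0454},{"x": 0.035,"y": 0.01,"z": 0.017,"ax": 0,"ay": 0,"az": 0.0454},{"x": 0.036,"y": 0.005,"z": 0.017,"ax": 0,"ay": 0,"az": 0.0454},{"x": 0.036,"y": 0,"z": 0.017,"ax": 0,"ay": 0,"az": 0.0454},{"x": 0.036,"y": -0.005,"z": 0.017,"ax": 0,"ay": 0,"az": 0.0454},{"x": 0.035,"y": -0.01,"z": 0.017,"ax": 0,"ay": 0,"az": 0.0454},{"x": 0.033,"y": -0.015,"z": 0.017,"ax": 0,"ay": 0,"az": 0.0454},{"x": 0.031,"y": -0.02,"z": 0.017,"ax": 0,"ay": 0,"az": 0.0454},{"x": 0.027,"y": -0.023,"z": 0.017,"ax": 0,"ay": 0,"az": 0.0454},{"x": 0.024,"y": -0.027,"z": 0.017,"ax": 0,"ay": 0,"az": 0.0454},{"x": 0,"y": 0,"z": 0,"ax": 0,"ay": 0,"az": 0}]}}

```text
t: 12.35
ee_pos: [540.0, -114.5, 229.7]
tcp_rot: [[0.866, 0.501, -0.002], [0.501, -0.866, 0.001], [-0.001, -0.002, -1.0]]
contact_force: [0.2, -0.5, 0.2]
gripper_width: 67.6
grasp_force: 0.0
```

>>> {"name": "apply_moves", "arguments": {"increments": [{"x": 0,"y": 0,"z": 0,"ax": 0,"ay": 0,"az": 0},{"x": 0,"y": 0,"z": 0,"ax": 0,"ay": 0,"az": 0}]}}

```text
t: 12.55
ee_pos: [540.4, -116.3, 230.7]
tcp_rot: [[0.864, 0.504, -0.0], [0.504, -0.864, -0.0], [-0.0, -0.0, -1.0]]
contact_force: [0.2, 0.5, -0.6]
gripper_width: 67.1
grasp_force: 0.0
```

```bash
python3 plan.py 80 542 -115.5 162 -60
```

```text
now [ 540.4 -116.3  230.7] q [ 0.37  0.16 -0.26  1.71  0.04  1.28 -0.95] t 12.55
wp 542 -115.5 162 -60 rows 1
{'x': 0.009, 'y': 0.001, 'z': 0.344, 'ax': -0.0, 'ay': 0.0001, 'az': 0.0014}
```

>>> {"name": "apply_moves", "arguments": {"increments": [{"x": 0.009,"y": 0.001,"z": 0.05,"ax": 0,"ay": 0,"az": 0.0014},{"x": 0,"y": 0,"z": 0.08,"ax": 0,"ay": 0,"az": 0},{"x": 0,"y": 0,"z": 0.08,"ax": 0,"ay": 0,"az": 0},{"x": 0,"y": 0,"z": 0.07,"ax": 0,"ay": 0,"az": 0},{"x": 0,"y": 0,"z": 0.04,"ax": 0,"ay": 0,"az": 0},{"x": 0,"y": 0,"z": 0.024,"ax": 0,"ay": 0,"az": 0},{"x": 0,"y": 0,"z": 0,"ax": 0,"ay": 0,"az": 0},{"x": 0,"y": 0,"z": 0,"ax": 0,"ay": 0,"az": 0}]}}

```text
t: 13.35
ee_pos: [542.5, -115.0, 162.4]
tcp_rot: [[0.867, 0.498, 0.001], [0.498, -0.867, -0.0], [0.001, 0.0, -1.0]]
contact_force: [-0.4, 0.4, -0.3]
gripper_width: 67.1
grasp_force: 0.0
```

>>> {"name": "apply_moves", "arguments": {"increments": [{"x": 0,"y": 0,"z": 0,"ax": 0,"ay": 0,"az": 0},{"x": 0,"y": 0,"z": 0,"ax": 0,"ay": 0,"az": 0},{"x": 0,"y": 0,"z": 0,"ax": 0,"ay": 0,"az": 0},{"x": 0,"y": 0,"z": 0,"ax": 0,"ay": 0,"az": 0},{"x": 0,"y": 0,"z": 0,"ax": 0,"ay": 0,"az": 0},{"x": 0,"y": 0,"z": 0,"ax": 0,"ay": 0,"az": 0},{"x": 0,"y": 0,"z": 0,"ax": 0,"ay": 0,"az": 0},{"x": 0,"y": 0,"z": 0,"ax": 0,"ay": 0,"az": 0},{"x": 0,"y": 0,"z": 0,"ax": 0,"ay": 0,"az": 0}], "gripper": -1, "squeeze": 55}}

```text
t: 14.25
ee_pos: [542.3, -115.6, 161.9]
tcp_rot: [[0.868, 0.497, 0.0], [0.497, -0.868, -0.0], [0.0, 0.001, -1.0]]
contact_force: [2.2, -2.0, -0.8]
gripper_width: 17.4
grasp_force: 55.0
```

Firm grip on the bar. Now I'll lift gently.

>>> {"name": "apply_moves", "arguments": {"increments": [{"x": 0,"y": 0,"z": -0.01,"ax": 0,"ay": 0,"az": 0},{"x": 0,"y": 0,"z": -0.02,"ax": 0,"ay": 0,"az": 0},{"x": 0,"y": 0,"z": -0.03,"ax": 0,"ay": 0,"az": 0},{"x": 0,"y": 0,"z": -0.035,"ax": 0,"ay": 0,"az": 0},{"x": 0,"y": 0,"z": -0.035,"ax": 0,"ay": 0,"az": 0},{"x": 0,"y": 0,"z": -0.035,"ax": 0,"ay": 0,"az": 0},{"x": 0,"y": 0,"z": -0.035,"ax": 0,"ay": 0,"az": 0},{"x": 0,"y": 0,"z": -0.03,"ax": 0,"ay": 0,"az": 0},{"x": 0,"y": 0,"z": -0.02,"ax": 0,"ay": 0,"az": 0},{"x": 0,"y": 0,"z": 0,"ax": 0,"ay": 0,"az": 0}]}}

```text
t: 15.25
ee_pos: [542.5, -115.1, 212.7]
tcp_rot: [[0.867, 0.497, 0.001], [0.497, -0.867, -0.0], [0.001, 0.001, -1.0]]
contact_force: [-0.3, -0.3, -7.8]
gripper_width: 17.1
grasp_force: 55.0
```

>>> {"name": "apply_moves", "arguments": {"increments": [{"x": 0,"y": 0,"z": -0.02,"ax": 0,"ay": 0,"az": 0},{"x": 0,"y": 0,"z": -0.03,"ax": 0,"ay": 0,"az": 0},{"x": 0,"y": 0,"z": -0.035,"ax": 0,"ay": 0,"az": 0},{"x": 0,"y": 0,"z": -0.035,"ax": 0,"ay": 0,"az": 0},{"x": 0,"y": 0,"z": -0.035,"ax": 0,"ay": 0,"az": 0},{"x": 0,"y": 0,"z": -0.035,"ax": 0,"ay": 0,"az": 0},{"x": 0,"y": 0,"z": -0.03,"ax": 0,"ay": 0,"az": 0},{"x": 0,"y": 0,"z": -0.02,"ax": 0,"ay": 0,"az": 0},{"x": 0,"y": 0,"z": -0.01,"ax": 0,"ay": 0,"az": 0},{"x": 0,"y": 0,"z": 0,"ax": 0,"ay": 0,"az": 0},{"x": 0,"y": 0,"z": 0,"ax": 0,"ay": 0,"az": 0},{"x": 0,"y": 0,"z": 0,"ax": 0,"ay": 0,"az": 0}]}}

```text
t: 16.45
ee_pos: [542.0, -115.0, 261.6]
tcp_rot: [[0.868, 0.497, -0.001], [0.497, -0.868, 0.0], [-0.0, -0.0, -1.0]]
contact_force: [0.7, -0.3, -7.0]
gripper_width: 17.4
grasp_force: 55.0
```

```bash
python3 - <<'E'
from m import *
im,d=arm.grab_frame("scene");P=cloud("scene",d)
print(arm.observe()["t"])
for cc in((471,-80.5),(547,-37),(612,-151),(537,-195)):
    try: print(blob(P,cc,36,165,215))
    except Exception as e: print("hidden")
cv2.imwrite("pics/lift.png",cv2.resize(im[100:240,165:305],(560,560),interpolation=cv2.INTER_CUBIC))
E
```

```text
16.5
(236, array([475.5, -73.6, 187.5]), array([472.9, -78.5,  26. ]), np.float64(192.0))
(261, array([550.7, -30.5, 188.2]), array([546.8, -34.7,  24.3]), np.float64(192.0))
(249, array([ 615.9, -143.8,  187.8]), array([ 613.6, -148.8,   25. ]), np.float64(191.9))
(165, array([ 542.6, -190.7,  190. ]), array([ 538.6, -193.9,   24.7]), np.float64(192.8))
```

View pics/lift.png

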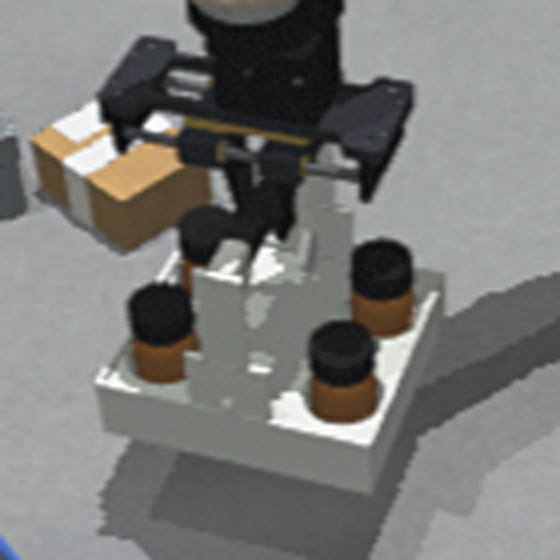

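The carrier hangs level about 99 mm up, with all four caps at the same height (~192 mm). The jars are at crop (162,320), (340,350), (382,270) and (205,235). I'll let it settle briefly, then hand in.

>>> {"name": "apply_moves", "arguments": {"increments": [{"x": 0,"y": 0,"z": 0,"ax": 0,"ay": 0,"az": 0},{"x": 0,"y": 0,"z": 0,"ax": 0,"ay": 0,"az": 0},{"x": 0,"y": 0,"z": 0,"ax": 0,"ay": 0,"az": 0},{"x": 0,"y": 0,"z": 0,"ax": 0,"ay": 0,"az": 0},{"x": 0,"y": 0,"z": 0,"ax": 0,"ay": 0,"az": 0}]}}

```text
t: 17.0
ee_pos: [542.2, -115.0, 262.0]
tcp_rot: [[0.868, 0.497, -0.0], [0.497, -0.868, 0.0], [0.0, -0.0, -1.0]]
contact_force: [-0.4, 0.5, -6.9]
gripper_width: 17.3
grasp_force: 55.0
```

```bash
python3 -c "
from cell import arm
print(arm.hand_in())"
```

```text
the job is handed in; nothing more can be done
None
```

The jar is in the carrier's empty pocket, and the arm was holding the carrier level and still about 10 cm above the table, all four jars in place, when I handed the job in at 17 s (no verdict was returned).

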